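Check the hardness of three clay pieces

TASK

Take the spring-tipped hardness gauge out of its wooden stand and, holding it upright, press its tip gently onto the dark round mark of each raw clay piece in turn, from the lowest piece to the tallest (flat tile, upturned bowl, upturned cup): each time the sprung tip should go in about halfway and stay pressed for about a second, never so hard that it bottoms out heavily. Then put the gauge back hanging upright in the hole of its stand and let go. Do not shift the clay pieces or disturb the other things on the table.

Things in the scene. Friction and masses are not known exactly. Their poses are not given: they have to be found in the camera images.
- gauge: Hardness gauge hanging in its stand. Origin: centre of the underside of its steel collar (50 mm wide, 6 mm thick, resting on the stand), z up along it. Above: bright barrel to grip, 26 mm in diameter, from z = 6 to 80 mm, black cap to 84. Below: nose 18 mm in diameter to z = -45, then the thin sprung plunger, its tip at z = -72 when free. 170 g.
- plunger (a joint): How far the plunger is pushed into the nose, m: 0 = free, 0.015 = bottomed. Spring: 0.8 N at first, 3.2 N at 6 mm, 6.8 N at 15 mm.
- tip (a point): End of the plunger's round tip (ball 10 mm in diameter).
- holder: Fixed wooden stand, 90 x 90 mm and 95 mm high: a 12 mm top plate on two side walls, open underneath in the middle. Origin at the centre of its foot.
- holder_hole (a point): Centre of the stand's one round through hole, 31 mm in diameter, at the level of the plate's top (95 mm above the table); the gauge's collar rests on it.
- tile: Flat raw clay tile 120 x 100 x 14 mm, the lowest clay piece, loose. Origin at the centre of its underside, x along the 120 mm side.
- tile_mark (a point): Centre of the dark round mark (22 mm in diameter) on the tile's top, 14 mm up, off the tile's centre at x = 30, y = 18 mm.
- bowl: Upturned raw clay bowl, 48 mm high, 120 mm wide at the rim on the table, flat foot 64 mm wide on top, loose. Origin at the centre of its underside.
- bowl_mark (a point): Centre of the dark round mark (22 mm in diameter) on the bowl's foot, 48 mm up.
- cup: Upturned raw clay cup, 74 mm high, 80 mm wide below and 72 mm on top, the tallest clay piece, loose. Origin at the centre of its underside.
- cup_mark (a point): Centre of the dark round mark (22 mm in diameter) on the cup's flat top, 74 mm up.
- pinch_pot: Bystander: small open terracotta pot, 60 mm wide, 45 mm high. Origin at the centre of its underside.
- water_glass: Bystander: clear drinking glass, 68 mm wide, 85 mm high. Origin at the centre of its underside.
- glaze_bowl: Bystander: blue open bowl, 110 mm wide, 45 mm high. Origin at the centre of its underside.
- slip_pot: Bystander: grey open plastic pot, 68 mm wide, 60 mm high. Origin at the centre of its underside.
- pot_lid: Bystander: flat white ceramic disc, 70 mm wide, 7 mm thick. Origin at the centre of its underside.
- rib: Bystander: flat wooden strip 110 x 35 x 8 mm. Origin at the centre of its underside.
- jar: Bystander: closed amber jar with white cap, 68 mm wide, 85 mm high. Origin at the centre of its underside.
There are look-alikes about, which are no part of the job. Several things have the shape of the gauge; the one meant has the colours described above.

How it is judged:
By the outcome, as a careful person would: the job done as asked, in the order asked, and still so for the second after the job is handed in, with the robot touching nothing.
It also fails if it takes over 72 s, if anything falls off the work surface, if the arm or the gripper's body presses on something with over 40 N, if the wrist force passes 120 N, or if a joint passes its speed limit or range.

ROBOT

A 6-joint arm with a two-finger parallel gripper is mounted at the origin on the work surface. World frame = base frame: x ahead of the robot, y to its left, z up, the work surface at z = 0. Lengths are in m, angles in degrees, forces in N, time in s.
With the tool pointing down it reaches from about 0.25 to 0.725 m from the base axis. Payload 9.7 kg.
Tool frame: the origin (TCP) lies midway between the tips of the shut fingers; the grasp point (between the pads) lies 19 mm behind it; z points along the fingers, y is the line along which they close (so a half turn about z gives the same grasp; the last joint's range is limited). The gripper opens to 85 mm and grips with 20 to 120 N. Pads are 22 mm wide; open, the fingers measure 114 mm over their backs; the gripper's body (76 mm by 85 mm) begins 54 mm behind the grasp point. The pads swing forward as they close: fully open they stand 13 mm farther back than shut.
Start: joints at [-73.625, 4.979, 10.078, 95.1, 0, 90], TCP at [0.155, -0.528, 0.231] pointing down, gripper open.
Joint ranges: [-179.16, 179.16], [-48.56, 103.87], [-65.8, 70.77], [-126.05, 130.52], [-82.76, 87.17], [-180, 180]. Speed limits (degrees/s): [127.2, 127.2, 147.25, 180, 180, 180].

INTERFACE

Orientations are given as [roll, pitch, yaw] about the fixed x, y, z axes, in that order (R = Rz(yaw) Ry(pitch) Rx(roll)).
In Python, from workcell import readout, imaging, bot, spotter gives the robot as it stands.
- The arm moves only by the shell command python3 -m jog 'ROWS' [FORCE]. ROWS is JSON, a list of rows, each an object with "rotation": the turn, a rotation vector about the world's x, y, z in degrees, a list of three; "translation": the shift along the world's x, y, z in mm, a list of three; "grip": the finger opening in mm, from 0 to 85.4. In form: [{"rotation": [wx, wy, wz], "translation": [dx, dy, dz], "grip": grip}, ...]. A call has 1 to 20 rows; each row is the pose to reach, as a shift and turn from the pose commanded when the call began; what a row does not reach only later rows make up. A row lasts 1/10 s, in which the tool goes at most 50 mm and 8.59 degrees, less where a joint would pass 70% of its speed; a pose out of reach is approached as far as the arm can. A call with a gripper value outside its range is refused whole. The fingers move at their own pace and stop on an object; FORCE is the grip in N (left out, the last holds). Time passes only in rows, so rows that repeat a pose let the fingers close. It gives the time, the measured TCP pose, the force, the opening and the grip force at its end, in the units of the state.
- readout.get_obs(): the state, without advancing time (a new reading comes with each control period).
- imaging.camera(name): name is "scene" or "top"; returns (picture, depth): 400x640x3 uint8, red, green, blue; 400x640 float32, m along the optical axis (not along the pixel's ray), 0 where there is no reading.
- imaging.camera_info(name): a dict with "vertical_fov" (degrees; the focal length in pixels is half the picture's height over the tangent of half this angle, whatever the lens; pixels are square), "cx", "cy" (the principal point, pixels), "extrinsics" (4x4, takes a point from camera to world coordinates). Camera axes: x right, y down, z forward; pixel columns grow to the right and rows downward; lengths in m; the calibration is good to about 2 mm. A picture is of the moment at which its call begins. camera_info takes no time and is no camera call.
- bot.job_done(): hands the job in; it is judged then, once.
Trained networks look in the newest picture that a camera, given by its name, has taken for a name from the list of things; names that differ only in an ending like _2 or _b are one class to them, and where a whole thing is asked for, a point or a joint stands for the part that bears it (a point fixed in the world has none). Each returns a list of dicts, best first, with "confidence" (0 to 1); they miss things now and then, are a little off and sometimes report something else, mostly with a low value. They report only what shows in the picture. A call takes as long as a camera call. They do not tell look-alikes from the thing itself.
- spotter.spot_in(camera, target): "box" ([centre column, centre row, width, height] in pixels, round what is visible of it).
- spotter.mark_of(camera, target): "uv" ([column, row] in pixels: a listed point, or the origin of a listed thing).
The state is a dict: "time": time; "q": joint angles; "qd": joint speeds; "joint_efforts": joint torques, N m; "ee_pos": TCP position; "tcp_rot": TCP orientation; "wrist_force": force on the tool from outside, world axes, zero at the start; "torque": the same for the moment, N m; "opening": finger opening in m; "grasp_force": force on a finger pad.
Only numpy, scipy, OpenCV 4.12 (cv2) and the standard library are available. Lean on these libraries where they do the work, as an engineer would, in place of code of your own. Each camera call takes 0.05 s, during which the arm holds its last target. There are 200 camera calls.

## Working session

There is one attempt and no reset: what is moved stays moved. The work goes in short steps, Python scripts to look and compute and a shell command to move; the robot and the scene stay as the last step left them, time stands still between calls to the robot, and variables do not carry over. Pictures are saved under pics/ and viewed, at most 10 in all, crops included, and the job is handed in when it is done.

```bash
mkdir -p pics; ls; cat > h.py <<'E'
import numpy as np, cv2
from workcell import readout, imaging, bot, spotter
def K(n):
    i=imaging.camera_info(n); f=200/np.tan(np.radians(i["vertical_fov"]/2)); return f,i["cx"],i["cy"],np.array(i["extrinsics"])
def pt(n,uv,d):
    f,cx,cy,E=K(n); return (E@[(uv[0]-cx)/f*d,(uv[1]-cy)/f*d,d,1])[:3]
def onz(n,uv,z):
    f,cx,cy,E=K(n); r=E[:3,:3]@[(uv[0]-cx)/f,(uv[1]-cy)/f,1]; o=E[:3,3]; return o+r*(z-o[2])/r[2]
def cloud(n,d):
    f,cx,cy,E=K(n); v,u=np.mgrid[:400,:640]; P=np.stack([(u-cx)/f*d,(v-cy)/f*d,d],-1); return P@E[:3,:3].T+E[:3,3]
E
python3 - <<'E'
from h import *
for n in ("scene","top"):
    p,d=imaging.camera(n); cv2.imwrite(f"pics/{n}0.png",p[:,:,::-1]); np.save(f"{n}0.npy",d)
    print(n,K(n)[0],K(n)[3].round(3).tolist())
    for t in "gauge holder_hole tile_mark bowl_mark cup_mark tip holder".split():
        for r in spotter.mark_of(n,t)[:4]:
            u,v=np.round(r["uv"]).astype(int); dd=d[v,u] if 0<=v<400 and 0<=u<640 else 0
            print(t,r["uv"],round(r["confidence"],2),pt(n,r["uv"],dd).round(4))
print(readout.get_obs())
E
```

```text
pics
scene 398.72168143402115 [[-0.209, 0.809, -0.549, 1.192], [0.978, 0.164, -0.13, 0.115], [-0.015, -0.564, -0.825, 1.027], [0.0, 0.0, 0.0, 1.0]]
gauge [250.0, 145.4] 0.8 [ 0.4396 -0.294   0.1118]
gauge [290.3, 147.4] 0.8 [ 0.3969 -0.1804  0.0805]
gauge [232.0, 180.4] 0.77 [ 0.5633 -0.313   0.0901]
gauge [259.4, 118.9] 0.62 [ 0.3104 -0.3066  0.0965]
holder_hole [250.2, 148.6] 0.62 [ 0.4429 -0.2942  0.1007]
holder_hole [362.9, 246.0] 0.36 [0.6764 0.0968 0.0461]
tile_mark [415.7, 210.1] 0.79 [0.5051 0.233  0.0087]
bowl_mark [365.2, 236.4] 0.85 [0.6447 0.0984 0.0447]
bowl_mark [212.5, 229.9] 0.74 [ 0.6889 -0.3492  0.    ]
cup_mark [295.4, 221.4] 0.63 [ 0.6533 -0.0983  0.0745]
cup_mark [361.6, 245.7] 0.35 [0.6771 0.0932 0.0478]
holder [257.5, 167.4] 0.63 [ 0.4862 -0.2622  0.0691]
top 401.2094156712183 [[0.026, -0.994, 0.107, 0.445], [-0.999, -0.022, 0.031, -0.05], [-0.029, -0.108, -0.994, 1.228], [0.0, 0.0, 0.0, 1.0]]
gauge [419.3, 249.4] 0.82 [ 0.4321 -0.2881  0.1598]
gauge [374.2, 267.2] 0.74 [ 0.3803 -0.1755  0.1186]
gauge [423.1, 298.7] 0.64 [ 0.3002 -0.3074  0.1178]
gauge [421.9, 
[... 222 characters left out ...]
.62 [ 0.4365 -0.2759  0.0999]
{'time': 0.8, 'q': array([-7.36252039e+01,  4.97808762e+00,  1.00796515e+01,  9.51000881e+01,
        1.35013789e-03,  9.00009004e+01]), 'qd': array([-0.01181162,  0.03722378,  0.02036014, -0.07894222, -0.08102348,
        0.04001276]), 'joint_efforts': array([-5.02996045e-04, -5.20049751e+01,  4.64836514e+01,  1.34995167e-03,
       -1.07731576e-04, -4.46216120e-06]), 'ee_pos': array([ 0.15506211, -0.52768896,  0.23130483]), 'tcp_rot': array([ 1.79998524e+02, -1.35016108e-03,  1.63738957e+01]), 'wrist_force': array([-0.94601342, -0.69841177,  0.0450287 ]), 'torque': array([0.00687194, 0.00358181, 0.01749024]), 'grasp_force': 0.0, 'opening': 0.08593125798518347}
```

View pics/scene0.png

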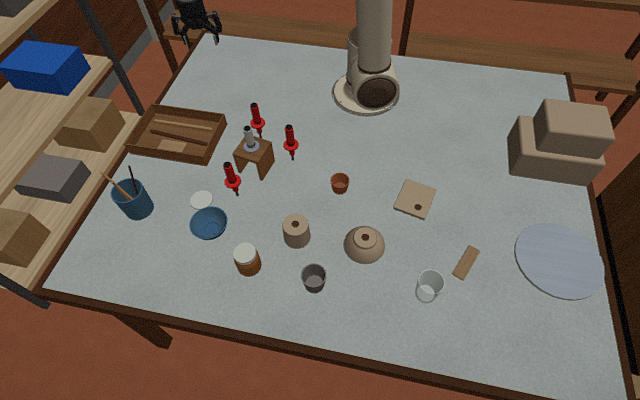

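View pics/top0.png

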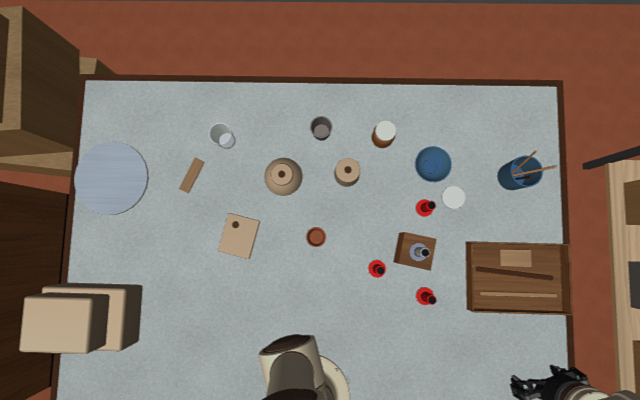

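The bright barrel with a black cap, hanging in the stand at scene (250,142) and top (419,251), is the candidate for the gauge. The red look-alikes are at scene (290,145), (232,180) and (259,119), and they don't fit the description. I'll confirm this with a crop and measure.

```bash
cat > m.py <<'E'
from h import *
from scipy.optimize import least_squares
import sys
s=cv2.imread("pics/scene0.png"); t=cv2.imread("pics/top0.png")
a=cv2.resize(s[95:205,205:315],(400,400),interpolation=2); b=cv2.resize(t[190:310,360:480],(400,400),interpolation=2)
cv2.imwrite("pics/crop.png",np.hstack([a,b]))
for n,im in (("scene",s),("top",t)):
    d=np.load(n+"0.npy"); P=cloud(n,d)
    m=(abs(P[...,0]-.435)<.1)&(abs(P[...,1]+.285)<.1)
    z=P[...,2]
    for lo,hi in ((.088,.098),(.099,.106),(.108,.168),(.17,.19)):
        q=P[m&(z>lo)&(z<hi)&(np.hypot(P[...,0]-.435,P[...,1]+.285)<.07)]
        print(n,lo,len(q),q.mean(0).round(4),q.min(0).round(4),q.max(0).round(4), np.median(q[:,2]).round(4))
        if lo==.108:
            r=least_squares(lambda x:np.hypot(q[:,0]-x[0],q[:,1]-x[1])-.013,[.435,-.285],loss='soft_l1',f_scale=.002); print(" axis",r.x.round(4), r.cost)
        if lo==.088: print(" rect",cv2.minAreaRect((q[:,:2]*1000).astype(np.float32)))
    g=cv2.cvtColor(im,6).astype(float)
    for nm,c,zz in (("tile",{"scene":(416,208),"top":(235,225)}[n],.014),("bowl",{"scene":(365,238),"top":(282,175)}[n],.048),("cup",{"scene":(295,224),"top":(348,170)}[n],.074)):
        u,v=c; w=g[v-8:v+9,u-8:u+9]; ww=np.clip(np.median(w)-25-w,0,None)
        vv,uu=np.mgrid[v-8:v+9,u-8:u+9]; uv=((uu*ww).sum()/ww.sum(),(vv*ww).sum()/ww.sum())
        print(n,nm,np.round(uv,1),"onz",onz(n,uv,zz).round(4),"depth",pt(n,uv,np.median(d[int(uv[1])-1:int(uv[1])+2,int(uv[0])-1:int(uv[0])+2])).round(4))
E
python3 m.py
```

```text
scene 0.088 479 [ 0.4409 -0.2901  0.0937] [ 0.3815 -0.3477  0.0882] [ 0.4842 -0.2417  0.098 ] 0.0937
 rect ((431.5262756347656, -295.22625732421875), (93.50555419921875, 94.99920654296875), 78.93939208984375)
scene 0.099 67 [ 0.4395 -0.2936  0.1012] [ 0.4088 -0.3187  0.0991] [ 0.4581 -0.2728  0.1057] 0.101
scene 0.108 118 [ 0.4378 -0.2925  0.1378] [ 0.4236 -0.3095  0.1087] [ 0.446  -0.2831  0.167 ] 0.1374
 axis [ 0.4289 -0.2968] 9.697200007405946e-05
scene 0.17 52 [ 0.4329 -0.2949  0.1756] [ 0.4179 -0.3069  0.1701] [ 0.4432 -0.2839  0.1814] 0.1761
scene tile [416.2 208.8] onz [0.5038 0.2333 0.014 ] depth [0.5029 0.2335 0.0127]
scene bowl [364.5 237.5] onz [0.6502 0.0971 0.048 ] depth [0.6494 0.0971 0.0465]
scene cup [294.9 223.5] onz [ 0.6598 -0.098   0.074 ] depth [ 0.6594 -0.0982  0.0733]
top 0.088 649 [ 0.4289 -0.293   0.0953] [ 0.3778 -0.3458  0.0884] [ 0.4787 -0.2434  0.098 ] 0.0955
 rect ((427.4400329589844, -295.22650146484375), (90.9562759399414, 89.79461669921875), 79.3585433959961)
top 0.099 187 [ 0.4259 -0.2908  0.1016] [ 0.3807 -0.3449  0.099 ] [ 0.4711 -0.2456  0.1059] 0.1012
top 0.108 49 [ 0.4261 -0.2873  0.1366] [ 0.4127 -0.2976  0.1084] [ 0.4382 -0.2833  0.1676] 0.1373
 axis [ 0.4271 -0.275 ] 0.00023870518277845388
top 0.17 81 [ 0.4255 -0.2953  0.1778] [ 0.4131 -0.3079  0.1713] [ 0.4363 -0.2842  0.1844] 0.1782
top tile [235.1 224.2] onz [0.4917 0.2353 0.014 ] depth [0.4917 0.235  0.0153]
top bowl [282.  174.3] onz [0.6426 0.0935 0.048 ] depth [0.6424 0.0933 0.0493]
top cup [347.5 169.3] onz [ 0.6569 -0.1003  0.074 ] depth [ 0.6566 -0.1002  0.0754]
```

View pics/crop.png

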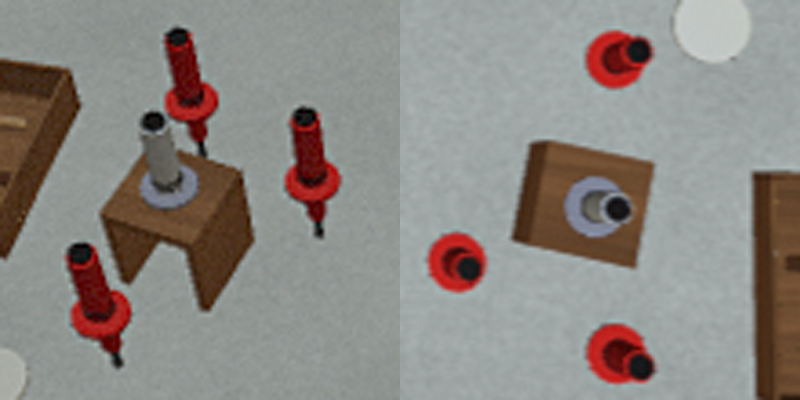

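The crop confirms it: the silver barrel with a black cap, in the stand, is the gauge, and the others are red. The two views disagree by several mm on the marks, so I'll refine the segmentation and check the camera info for distortion.

```bash
python3 - <<'E'
from h import *
for n in ("scene","top"):
    i=imaging.camera_info(n); print({k:v for k,v in i.items() if k!="extrinsics"})
    im=cv2.imread(f"pics/{n}0.png"); d=np.load(n+"0.npy"); P=cloud(n,d)
    g=im.max(2)
    for nm,c,zz in (("tile",{"scene":(417,207),"top":(235,225)}[n],.014),("bowl",{"scene":(365,238),"top":(282,175)}[n],.048),("cup",{"scene":(295,224),"top":(348,170)}[n],.074)):
        u,v=c; w=cv2.resize(g[v-7:v+8,u-7:u+8],None,fx=8,fy=8,interpolation=2)
        m=w<(int(w[50:70,50:70].min())+int(np.median(w)))/2
        k,l,st,ce=cv2.connectedComponentsWithStats(m.astype(np.uint8))
        j=1+np.argmin(np.hypot(*(ce[1:]-60).T)); uv=(ce[j]-60+.5)/8+[u,v]-1/16
        print(n,nm,uv.round(2),st[j],"onz",onz(n,uv,zz).round(4))
        X=onz(n,uv,zz); 
        q=P[(np.hypot(P[...,0]-X[0],P[...,1]-X[1])<.1)&(abs(P[...,2]-zz)<.005)]
        r=cv2.minAreaRect((q[:,:2]*1000).astype(np.float32)); print("  toprect",np.round(r[0],1),np.round(r[1],1),round(r[2],1), "z",np.median(q[:,2]).round(4), "mean",q.mean(0).round(4))
    q=P[(abs(P[...,2])<.03)&(abs(P[...,0]-.6)<.3)&(abs(P[...,1])<.4)]
    A=np.c_[q[:,:2],np.ones(len(q))]; A2=A[abs(q[:,2])<.01]; print("table plane",np.linalg.lstsq(A2,q[abs(q[:,2])<.01][:,2],rcond=None)[0])
E
```

```text
{'vertical_fov': 53.27696225884961, 'cx': 324.751382804969, 'cy': 197.34699462790093}
scene tile [417.47 206.62] [  36   33   57   49 2077] onz [0.4951 0.2365 0.014 ]
  toprect [464.7 225.2] [ 99.5 124.2] 76.6 z 0.013 mean [0.4667 0.2257 0.0131]
scene bowl [364.78 236.75] [  27   24   62   54 2626] onz [0.6479 0.0975 0.048 ]
  toprect [649.9  97.2] [64. 64.] 9.0 z 0.0472 mean [0.6505 0.0977 0.0472]
scene cup [294.79 223.49] [  28   31   61   53 2484] onz [ 0.6599 -0.0984  0.074 ]
  toprect [661.7 -98.1] [69.5 70.1] 44.4 z 0.0729 mean [ 0.6627 -0.0981  0.073 ]
table plane [ 0.00068787  0.00050338 -0.00109597]
{'vertical_fov': 52.99184800807083, 'cx': 316.9212687840405, 'cy': 198.53890537821226}
top tile [235.04 224.16] [  33   25   55   56 2351] onz [0.4919 0.2354 0.014 ]
  toprect [456.6 225.7] [100.4 123.2] 76.6 z 0.0148 mean [0.4592 0.2253 0.0148]
top bowl [281.2  173.61] [  27   21   54   56 2350] onz [0.6447 0.096  0.048 ]
  toprect [641.9  95.7] [68.5 68.1] 22.7 z 0.0487 mean [0.6432 0.0964 0.0484]
top cup [347.42 169.25] [  28   26   56   57 2488] onz [ 0.6571 -0.1     0.074 ]
  toprect [655.5 -98.8] [70.5 69.9] 0.8 z 0.0747 mean [ 0.6555 -0.0986  0.0746]
table plane [-0.00029114  0.00033688  0.00121541]
```

Marks (mean of the two views, which agree to 3 mm): tile (0.4935, 0.236), bowl (0.646, 0.097), cup (0.6585, -0.099). The gauge is at (0.429, -0.2955), with its cap top at about 0.18. I'll move above the gauge and turn the wrist +60° to stay inside the last joint's range.

```bash
python3 -m jog '[{"rotation":[0,0,2],"translation":[8,7,4],"grip":85},{"rotation":[0,0,6],"translation":[24,20,10],"grip":85},{"rotation":[0,0,10],"translation":[44,37,15],"grip":85},{"rotation":[0,0,15],"translation":[66,56,20],"grip":85},{"rotation":[0,0,20],"translation":[90,76,20],"grip":85},{"rotation":[0,0,25],"translation":[114,96,20],"grip":85},{"rotation":[0,0,30],"translation":[138,116,20],"grip":85},{"rotation":[0,0,35],"translation":[162,137,20],"grip":85},{"rotation":[0,0,40],"translation":[186,157,20],"grip":85},{"rotation":[0,0,45],"translation":[210,178,20],"grip":85},{"rotation":[0,0,50],"translation":[232,197,20],"grip":85},{"rotation":[0,0,54],"translation":[250,213,20],"grip":85},{"rotation":[0,0,57],"translation":[263,224,20],"grip":85},{"rotation":[0,0,59],"translation":[271,230,20],"grip":85},{"rotation":[0,0,60],"translation":[274,232,20],"grip":85},{"rotation":[0,0,60],"translation":[274,232,20],"grip":85},{"rotation":[0,0,60],"translation":[274,232,20],"grip":85}]' 40
python3 - <<'E'
from h import *
for n in ("scene","top"):
    p,d=imaging.camera(n); cv2.imwrite(f"pics/{n}1.png",p[:,:,::-1]); np.save(f"{n}1.npy",d)
    P=cloud(n,d); q=P[(abs(P[...,0]-.429)<.09)&(abs(P[...,1]+.295)<.09)&(P[...,2]>.2)&(P[...,2]<.29)]
    print(n,len(q),q.mean(0),q.min(0),q.max(0))
a=cv2.imread("pics/scene1.png")[60:220,150:350];b=cv2.imread("pics/top1.png")[160:320,320:520]
cv2.imwrite("pics/crop1.png",np.hstack([cv2.resize(x,(400,320),interpolation=2) for x in(a,b)]))
o=readout.get_obs();print(o["time"],o["ee_pos"],o["tcp_rot"],o["q"],o["wrist_force"])
E
```

```text
time: 2.5
ee_pos: [0.4286, -0.2961, 0.2513]
tcp_rot: [-180.0, 0.0, 76.3]
wrist_force: [0.0, -0.6, 0.3]
opening: 0.0849
grasp_force: 0.0
scene 104 [ 0.43386878 -0.29188919  0.27805483] [ 0.3806586  -0.31618184  0.26275754] [ 0.48825345 -0.27249988  0.2898911 ]
top 22 [ 0.42875911 -0.2864274   0.27839703] [ 0.37542016 -0.30191598  0.26645607] [ 0.48214651 -0.27276682  0.28776922]
2.6 [ 0.42858944 -0.29615654  0.25137989] [1.79998191e+02 6.85473341e-03 7.62964064e+01] [-3.46414363e+01  1.46204663e+00  8.64839388e+00  9.71822078e+01
 -5.75552313e-03  6.90621570e+01] [-0.41334803 -0.73291485 -0.04855095]
```

View pics/crop1.png

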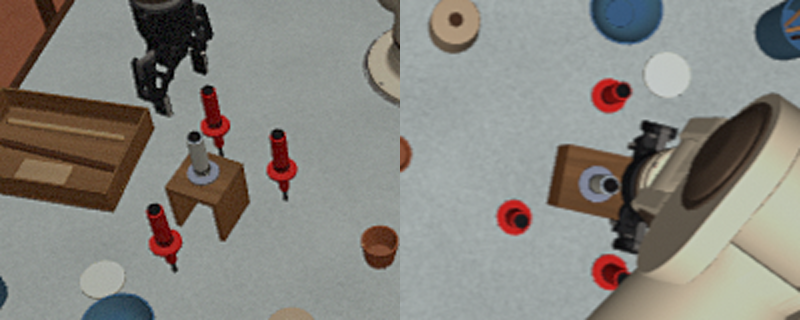

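The fingers straddle the gauge (top crop about (600,184), scene crop about (198,150)) and the red decoys are clear. Descending and gripping.

```bash
python3 -m jog '[{"rotation":[0,0,0],"translation":[-1,0,-10],"grip":85},{"rotation":[0,0,0],"translation":[-1,0,-28],"grip":85},{"rotation":[0,0,0],"translation":[-1,0,-46],"grip":85},{"rotation":[0,0,0],"translation":[-1,0,-64],"grip":85},{"rotation":[0,0,0],"translation":[-1,0,-82],"grip":85},{"rotation":[0,0,0],"translation":[-1,0,-100],"grip":85},{"rotation":[0,0,0],"translation":[-1,0,-116],"grip":85},{"rotation":[0,0,0],"translation":[-1,0,-128],"grip":85},{"rotation":[0,0,0],"translation":[-1,0,-135],"grip":85},{"rotation":[0,0,0],"translation":[-1,0,-135],"grip":60},{"rotation":[0,0,0],"translation":[-1,0,-135],"grip":45},{"rotation":[0,0,0],"translation":[-1,0,-135],"grip":32},{"rotation":[0,0,0],"translation":[-1,0,-135],"grip":24},{"rotation":[0,0,0],"translation":[-1,0,-135],"grip":15},{"rotation":[0,0,0],"translation":[-1,0,-135],"grip":15},{"rotation":[0,0,0],"translation":[-1,0,-135],"grip":15},{"rotation":[0,0,0],"translation":[-1,0,-135],"grip":15},{"rotation":[0,0,0],"translation":[-1,0,-135],"grip":15}]' 50
```

```text
time: 4.4
ee_pos: [0.4283, -0.2959, 0.117]
tcp_rot: [179.9, 0.0, 76.4]
wrist_force: [-2.5, 0.4, 5.7]
opening: 0.025
grasp_force: 48.9
```

```bash
python3 -m jog '[{"rotation":[0,0,0],"translation":[0,0,3],"grip":15},{"rotation":[0,0,0],"translation":[0,0,10],"grip":15},{"rotation":[0,0,0],"translation":[0,0,22],"grip":15},{"rotation":[0,0,0],"translation":[0,0,36],"grip":15},{"rotation":[0,0,0],"translation":[0,0,52],"grip":15},{"rotation":[0,0,0],"translation":[0,0,68],"grip":15},{"rotation":[0,0,0],"translation":[0,0,84],"grip":15},{"rotation":[0,0,0],"translation":[0,0,100],"grip":15},{"rotation":[0,0,0],"translation":[0,0,114],"grip":15},{"rotation":[0,0,0],"translation":[0,0,122],"grip":15},{"rotation":[0,0,0],"translation":[0,0,125],"grip":15},{"rotation":[0,0,0],"translation":[0,0,125],"grip":15},{"rotation":[0,0,0],"translation":[0,0,125],"grip":15}]'
python3 - <<'E'
from h import *
for n in ("scene","top"):
    p,d=imaging.camera(n); cv2.imwrite(f"pics/{n}2.png",p[:,:,::-1]); np.save(f"{n}2.npy",d)
    P=cloud(n,d)
    for lo,hi in ((.145,.165),(.175,.21),(.211,.235)):
        q=P[(np.hypot(P[...,0]-.428,P[...,1]+.296)<.04)&(P[...,2]>lo)&(P[...,2]<hi)]
        if len(q): print(n,lo,len(q),q.mean(0),q.min(0),q.max(0))
    for r in spotter.mark_of(n,"tip"): print("tip",r["uv"],r["confidence"],onz(n,r["uv"],.148))
    for r in spotter.mark_of(n,"holder_hole"): print("hole",r["uv"],r["confidence"],onz(n,r["uv"],.095))
a=cv2.imread("pics/scene2.png")[60:220,150:350];b=cv2.imread("pics/top2.png")[160:320,320:520]
cv2.imwrite("pics/crop2.png",np.hstack([cv2.resize(x,(400,320),interpolation=2) for x in(a,b)]))
o=readout.get_obs();print(o["time"],o["ee_pos"],o["tcp_rot"],o["q"],o["wrist_force"],o["torque"],o["opening"])
E
```

```text
time: 5.7
ee_pos: [0.4279, -0.2956, 0.2408]
tcp_rot: [-180.0, -0.0, 76.4]
wrist_force: [1.6, -0.3, -2.2]
opening: 0.0249
grasp_force: 49.1
scene 0.145 12 [ 0.43285764 -0.29517923  0.15692022] [ 0.42928557 -0.29902077  0.15148903] [ 0.43586409 -0.29213835  0.16369023]
scene 0.175 38 [ 0.43561888 -0.29350936  0.18933262] [ 0.42506508 -0.30203844  0.17503826] [ 0.44086228 -0.28752697  0.20255894]
scene 0.211 136 [ 0.43824061 -0.29094407  0.22408634] [ 0.40615919 -0.32026676  0.21714991] [ 0.45558795 -0.2714812   0.23495434]
tip [362.8, 234.3] 0.62 [0.69750089 0.09326698 0.148     ]
hole [252.1, 144.9] 0.86 [ 0.42250571 -0.29568018  0.095     ]
hole [212.9, 230.7] 0.2 [ 0.73753112 -0.30432976  0.095     ]
top 0.211 106 [ 0.42909948 -0.28231444  0.2253325 ] [ 0.40480736 -0.29772689  0.22109479] [ 0.44916027 -0.27245875  0.23438102]
hole [418.3, 251.8] 0.87 [ 0.42460911 -0.29983412  0.095     ]
hole [234.2, 223.5] 0.66 [0.49062053 0.21891463 0.095     ]
hole [455.2, 199.4] 0.5 [ 0.5735009  -0.40308481  0.095     ]
6.0 [ 0.42797438 -0.29562576  0.24102153] [-1.79978242e+02 -9.37083354e-03  7.63736748e+01] [-3.46355189e+01  1.11479849e+00  7.13374974e+00  9.60426225e+01
  9.47256753e-04  6.89908043e+01] [-0.20333606 -0.58306044 -0.88548385] [-0.04192915 -0.01396457 -0.02411565] 0.025269323385166333
```

View pics/crop2.png

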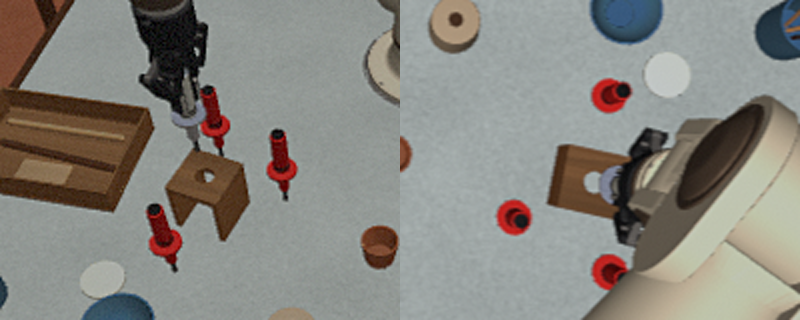

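The gauge is held and upright (scene crop about (190,120)), and the stand's empty hole shows at (208,177). Travelling to the tile.

```bash
python3 -m jog '[{"rotation":[0,0,0],"translation":[1,6,0],"grip":15},{"rotation":[0,0,0],"translation":[3,20,0],"grip":15},{"rotation":[0,0,0],"translation":[5,42,0],"grip":15},{"rotation":[0,0,0],"translation":[9,72,0],"grip":15},{"rotation":[0,0,0],"translation":[13,106,0],"grip":15},{"rotation":[0,0,0],"translation":[17,141,0],"grip":15},{"rotation":[0,0,0],"translation":[22,176,0],"grip":15},{"rotation":[0,0,0],"translation":[26,211,0],"grip":15},{"rotation":[0,0,0],"translation":[30,246,0],"grip":15},{"rotation":[0,0,0],"translation":[35,281,0],"grip":15},{"rotation":[0,0,0],"translation":[39,316,0],"grip":15},{"rotation":[0,0,0],"translation":[43,351,0],"grip":15},{"rotation":[0,0,0],"translation":[48,386,0],"grip":15},{"rotation":[0,0,0],"translation":[52,421,0],"grip":15},{"rotation":[0,0,0],"translation":[56,455,0],"grip":15},{"rotation":[0,0,0],"translation":[60,485,0],"grip":15},{"rotation":[0,0,0],"translation":[63,508,0],"grip":15},{"rotation":[0,0,0],"translation":[65,524,0],"grip":15},{"rotation":[0,0,0],"translation":[65.5,531,0],"grip":15},{"rotation":[0,0,0],"translation":[65.5,532,0],"grip":15}]'
python3 -m jog '[{"rotation":[0,0,0],"translation":[0,0,-6],"grip":15},{"rotation":[0,0,0],"translation":[0,0,-22],"grip":15},{"rotation":[0,0,0],"translation":[0,0,-42],"grip":15},{"rotation":[0,0,0],"translation":[0,0,-62],"grip":15},{"rotation":[0,0,0],"translation":[0,0,-82],"grip":15},{"rotation":[0,0,0],"translation":[0,0,-98],"grip":15},{"rotation":[0,0,0],"translation":[0,0,-110],"grip":15},{"rotation":[0,0,0],"translation":[0,0,-117],"grip":15},{"rotation":[0,0,0],"translation":[0,0,-120],"grip":15},{"rotation":[0,0,0],"translation":[0,0,-120],"grip":15},{"rotation":[0,0,0],"translation":[0,0,-120],"grip":15}]'
python3 - <<'E'
from h import *
for n in ("scene","top"):
    p,d=imaging.camera(n); cv2.imwrite(f"pics/{n}3.png",p[:,:,::-1]); np.save(f"{n}3.npy",d)
a=cv2.imread("pics/scene3.png")[130:250,360:480];b=cv2.imread("pics/top3.png")[170:290,170:290]
cv2.imwrite("pics/crop3.png",np.hstack([cv2.resize(x,(400,400),interpolation=2) for x in(a,b)]))
P=cloud("scene",np.load("scene3.npy"));R=np.hypot(P[...,0]-.4935,P[...,1]-.236)
for lo,hi in ((.022,.05),(.055,.09),(.1,.108)):
    q=P[(R<.035)&(P[...,2]>lo)&(P[...,2]<hi)]
    if len(q): print(lo,len(q),q.mean(0),q.min(0),q.max(0))
o=readout.get_obs();print(o["time"],o["ee_pos"],o["tcp_rot"],o["q"],o["wrist_force"],o["torque"],o["opening"])
E
```

```text
time: 8.0
ee_pos: [0.4932, 0.2368, 0.2412]
tcp_rot: [-180.0, 0.0, 76.4]
wrist_force: [-0.4, -0.8, -3.0]
opening: 0.0246
grasp_force: 49.2
time: 9.1
ee_pos: [0.4939, 0.2364, 0.122]
tcp_rot: [180.0, -0.0, 76.4]
wrist_force: [0.5, 0.0, -1.9]
opening: 0.0252
grasp_force: 49.2
0.022 11 [0.49904342 0.23480034 0.03902519] [0.49705297 0.23158722 0.03173537] [0.50182156 0.23897904 0.04759356]
0.055 21 [0.50231441 0.23390359 0.06658686] [0.49538898 0.22660848 0.06049844] [0.50646132 0.24343516 0.07542362]
0.1 121 [0.50425963 0.23348906 0.1045353 ] [0.47587025 0.2110208  0.10033433] [0.52192071 0.25860244 0.10756188]
9.2 [0.4938596  0.23647318 0.1219682 ] [ 1.79954643e+02 -3.75118099e-02  7.63753116e+01] [ 2.55861419e+01  3.79558835e+00 -3.26130468e+00  8.28842492e+01
  3.91477538e-04  1.29210845e+02] [-0.74257152 -0.08435401 -0.92543146] [-0.01809616 -0.00290208  0.0544221 ] 0.025025897834033077
```

View pics/crop3.png

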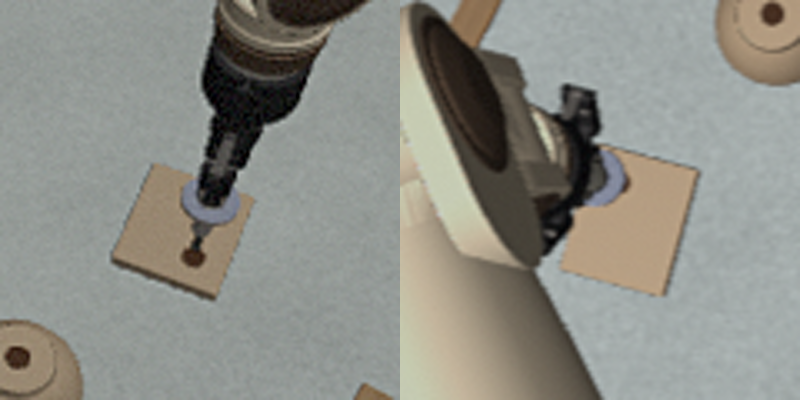

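The tip is just above the tile's dark mark (scene crop (197,250) against the mark at (193,258)). Pressing 21.5 mm slowly, which should give about 7.5 mm of compression, then checking it with the force.

```bash
cat > f.py <<'E'
from h import *
F=[];Z=[]
for i in range(6):
    imaging.camera("scene"); o=readout.get_obs(); F.append(o["wrist_force"]); Z.append(o["ee_pos"])
print(o["time"],np.mean(F,0).round(2),np.std(F,0).round(2),np.mean(Z,0).round(4),o["tcp_rot"].round(2),o["opening"])
E
python3 f.py
python3 -m jog '[{"rotation":[0,0,0],"translation":[0,0,-3],"grip":15},{"rotation":[0,0,0],"translation":[0,0,-7],"grip":15},{"rotation":[0,0,0],"translation":[0,0,-11],"grip":15},{"rotation":[0,0,0],"translation":[0,0,-14],"grip":15},{"rotation":[0,0,0],"translation":[0,0,-17],"grip":15},{"rotation":[0,0,0],"translation":[0,0,-20],"grip":15},{"rotation":[0,0,0],"translation":[0,0,-21.5],"grip":15},{"rotation":[0,0,0],"translation":[0,0,-21.5],"grip":15}]'
python3 f.py
```

```text
9.5 [ 0.1   0.12 -1.45] [0.4  0.57 0.35] [0.4937 0.2364 0.1216] [ 1.7999e+02 -1.0000e-02  7.6380e+01] 0.02483596443230747
time: 10.3
ee_pos: [0.4935, 0.2364, 0.0999]
tcp_rot: [180.0, -0.0, 76.4]
wrist_force: [-0.6, -0.4, 3.4]
opening: 0.0252
grasp_force: 49.3
10.6 [-1.32  0.08  2.28] [0.33 0.36 0.32] [0.4936 0.2364 0.1   ] [ 1.7999e+02 -1.0000e-02  7.6380e+01] 0.02504267057028679
```

Force rose by 3.7 N, which is about 7.3 mm compression. Holding, then lifting and going to the bowl.

```bash
python3 -m jog '[{"rotation":[0,0,0],"translation":[0,0,0],"grip":15},{"rotation":[0,0,0],"translation":[0,0,0],"grip":15},{"rotation":[0,0,0],"translation":[0,0,0],"grip":15},{"rotation":[0,0,0],"translation":[0,0,0],"grip":15},{"rotation":[0,0,0],"translation":[0,0,0],"grip":15},{"rotation":[0,0,0],"translation":[0,0,0],"grip":15},{"rotation":[0,0,0],"translation":[0,0,0],"grip":15},{"rotation":[0,0,0],"translation":[0,0,3],"grip":15},{"rotation":[0,0,0],"translation":[0,0,8],"grip":15},{"rotation":[0,0,0],"translation":[0,0,16],"grip":15},{"rotation":[0,0,0],"translation":[0,0,28],"grip":15},{"rotation":[0,0,0],"translation":[0,0,44],"grip":15},{"rotation":[0,0,0],"translation":[0,0,60],"grip":15},{"rotation":[0,0,0],"translation":[0,0,72],"grip":15},{"rotation":[0,0,0],"translation":[0,0,80],"grip":15},{"rotation":[0,0,0],"translation":[0,0,80],"grip":15}]'
python3 -m jog '[{"rotation":[0,0,0],"translation":[4,-4,0],"grip":15},{"rotation":[0,0,0],"translation":[14,-13,0],"grip":15},{"rotation":[0,0,0],"translation":[31,-28,0],"grip":15},{"rotation":[0,0,0],"translation":[51,-47,0],"grip":15},{"rotation":[0,0,0],"translation":[71,-65,0],"grip":15},{"rotation":[0,0,0],"translation":[91,-84,0],"grip":15},{"rotation":[0,0,0],"translation":[111,-102,0],"grip":15},{"rotation":[0,0,0],"translation":[130,-119,0],"grip":15},{"rotation":[0,0,0],"translation":[143,-131,0],"grip":15},{"rotation":[0,0,0],"translation":[150,-137,0],"grip":15},{"rotation":[0,0,0],"translation":[152.5,-139.5,0],"grip":15},{"rotation":[0,0,0],"translation":[152.5,-139.5,0],"grip":15},{"rotation":[0,0,0],"translation":[152.5,-139.5,-6],"grip":15},{"rotation":[0,0,0],"translation":[152.5,-139.5,-16],"grip":15},{"rotation":[0,0,0],"translation":[152.5,-139.5,-24],"grip":15},{"rotation":[0,0,0],"translation":[152.5,-139.5,-28],"grip":15},{"rotation":[0,0,0],"translation":[152.5,-139.5,-28],"grip":15},{"rotation":[0,0,0],"translation":[152.5,-139.5,-28],"grip":15}]'
python3 f.py
python3 - <<'E'
from h import *
p,d=imaging.camera("scene"); t,_=imaging.camera("top"); np.save("scene4.npy",d)
cv2.imwrite("pics/crop4.png",np.hstack([cv2.resize(x[...,::-1],(400,400),interpolation=2) for x in (p[160:280,305:425],t[120:240,220:340])]))
E
```

```text
time: 12.2
ee_pos: [0.494, 0.2365, 0.1811]
tcp_rot: [179.9, -0.1, 76.4]
wrist_force: [-0.2, -0.1, -0.9]
opening: 0.0251
grasp_force: 49.2
time: 14.0
ee_pos: [0.646, 0.0969, 0.1519]
tcp_rot: [180.0, -0.0, 76.4]
wrist_force: [0.9, 0.9, -1.3]
opening: 0.025
grasp_force: 49.3
14.3 [ 0.4  -0.19 -1.53] [0.34 0.4  0.25] [0.6462 0.0968 0.1522] [ 1.7998e+02 -1.0000e-02  7.6370e+01] 0.02465753104442257
```

View pics/crop4.png

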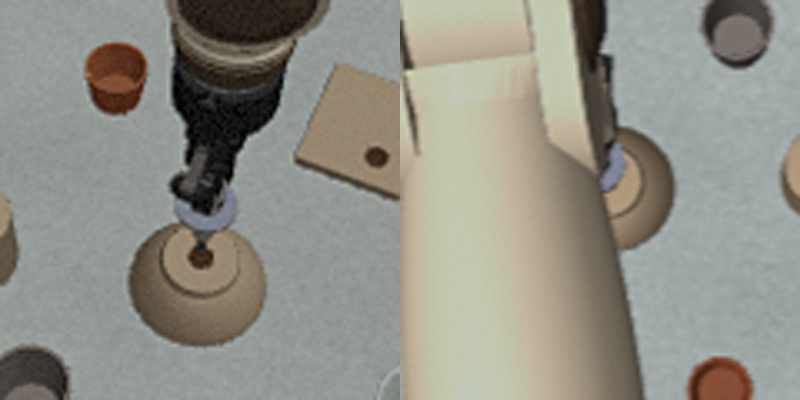

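The tip is lined up over the bowl's mark (scene crop (200,250) against (201,258)). Pressing 18.2 mm.

```bash
python3 -m jog '[{"rotation":[0,0,0],"translation":[0,0,-3],"grip":15},{"rotation":[0,0,0],"translation":[0,0,-7],"grip":15},{"rotation":[0,0,0],"translation":[0,0,-10],"grip":15},{"rotation":[0,0,0],"translation":[0,0,-13],"grip":15},{"rotation":[0,0,0],"translation":[0,0,-16],"grip":15},{"rotation":[0,0,0],"translation":[0,0,-18],"grip":15},{"rotation":[0,0,0],"translation":[0,0,-18.2],"grip":15},{"rotation":[0,0,0],"translation":[0,0,-18.2],"grip":15}]'
python3 f.py
```

```text
time: 15.2
ee_pos: [0.6461, 0.0968, 0.1339]
tcp_rot: [180.0, -0.0, 76.4]
wrist_force: [-1.0, -0.6, 1.9]
opening: 0.0248
grasp_force: 49.4
15.5 [-1.13 -0.16  2.26] [0.44 0.55 0.36] [0.6461 0.0968 0.1338] [ 1.7999e+02 -1.0000e-02  7.6370e+01] 0.02498201042069995
```

```bash
python3 -m jog '[{"rotation":[0,0,0],"translation":[0,0,0],"grip":15},{"rotation":[0,0,0],"translation":[0,0,0],"grip":15},{"rotation":[0,0,0],"translation":[0,0,0],"grip":15},{"rotation":[0,0,0],"translation":[0,0,0],"grip":15},{"rotation":[0,0,0],"translation":[0,0,0],"grip":15},{"rotation":[0,0,0],"translation":[0,0,0],"grip":15},{"rotation":[0,0,0],"translation":[0,0,0],"grip":15},{"rotation":[0,0,0],"translation":[0,0,3],"grip":15},{"rotation":[0,0,0],"translation":[0,0,8],"grip":15},{"rotation":[0,0,0],"translation":[0,0,16],"grip":15},{"rotation":[0,0,0],"translation":[0,0,28],"grip":15},{"rotation":[0,0,0],"translation":[0,0,44],"grip":15},{"rotation":[0,0,0],"translation":[0,0,60],"grip":15},{"rotation":[0,0,0],"translation":[0,0,70],"grip":15},{"rotation":[0,0,0],"translation":[0,0,75],"grip":15},{"rotation":[0,0,0],"translation":[0,0,75],"grip":15}]'
python3 -m jog '[{"rotation":[0,0,0],"translation":[0,-5,0],"grip":15},{"rotation":[0,0,0],"translation":[1,-17,0],"grip":15},{"rotation":[0,0,0],"translation":[2,-36,0],"grip":15},{"rotation":[0,0,0],"translation":[4,-60,0],"grip":15},{"rotation":[0,0,0],"translation":[5,-85,0],"grip":15},{"rotation":[0,0,0],"translation":[7,-110,0],"grip":15},{"rotation":[0,0,0],"translation":[9,-135,0],"grip":15},{"rotation":[0,0,0],"translation":[10,-160,0],"grip":15},{"rotation":[0,0,0],"translation":[11,-179,0],"grip":15},{"rotation":[0,0,0],"translation":[12,-190,0],"grip":15},{"rotation":[0,0,0],"translation":[12.4,-196,0],"grip":15},{"rotation":[0,0,0],"translation":[12.4,-196,0],"grip":15},{"rotation":[0,0,0],"translation":[12.4,-196,-6],"grip":15},{"rotation":[0,0,0],"translation":[12.4,-196,-16],"grip":15},{"rotation":[0,0,0],"translation":[12.4,-196,-25],"grip":15},{"rotation":[0,0,0],"translation":[12.4,-196,-31],"grip":15},{"rotation":[0,0,0],"translation":[12.4,-196,-31],"grip":15},{"rotation":[0,0,0],"translation":[12.4,-196,-31],"grip":15}]'
python3 f.py
python3 - <<'E'
from h import *
p,d=imaging.camera("scene"); t,_=imaging.camera("top")
cv2.imwrite("pics/crop5.png",np.hstack([cv2.resize(x[...,::-1],(400,400),interpolation=2) for x in (p[145:265,235:355],t[110:230,290:410])]))
E
```

```text
time: 17.1
ee_pos: [0.6463, 0.0968, 0.2093]
tcp_rot: [179.9, -0.0, 76.4]
wrist_force: [0.1, -0.1, -1.6]
opening: 0.0247
grasp_force: 49.3
time: 18.9
ee_pos: [0.6583, -0.099, 0.1775]
tcp_rot: [-180.0, 0.0, 76.4]
wrist_force: [-0.8, 0.2, -1.6]
opening: 0.025
grasp_force: 49.3
19.2 [-0.23 -0.25 -2.01] [0.34 0.47 0.65] [ 0.6586 -0.0992  0.178 ] [179.97  -0.    76.37] 0.02516954533379423
```

View pics/crop5.png

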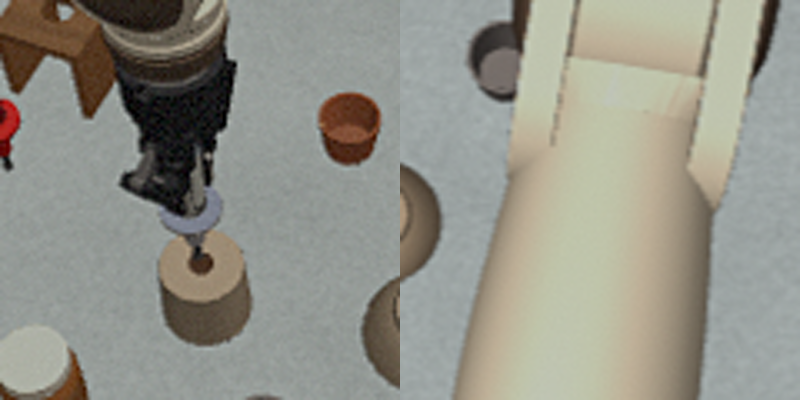

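The tip is over the cup's mark (scene crop (197,256) against (202,264)). Pressing 18.1 mm.

```bash
python3 -m jog '[{"rotation":[0,0,0],"translation":[0,0,-3],"grip":15},{"rotation":[0,0,0],"translation":[0,0,-7],"grip":15},{"rotation":[0,0,0],"translation":[0,0,-10],"grip":15},{"rotation":[0,0,0],"translation":[0,0,-13],"grip":15},{"rotation":[0,0,0],"translation":[0,0,-16],"grip":15},{"rotation":[0,0,0],"translation":[0,0,-18],"grip":15},{"rotation":[0,0,0],"translation":[0,0,-18.1],"grip":15},{"rotation":[0,0,0],"translation":[0,0,-18.1],"grip":15}]'
python3 f.py
```

```text
time: 20.1
ee_pos: [0.6584, -0.0992, 0.1598]
tcp_rot: [180.0, -0.0, 76.4]
wrist_force: [-0.3, -0.1, 2.8]
opening: 0.0249
grasp_force: 49.3
20.4 [-0.76  0.19  2.53] [0.28 0.24 0.43] [ 0.6585 -0.0992  0.1597] [179.99   0.    76.38] 0.025097997834424547
```

```bash
python3 -m jog '[{"rotation":[0,0,0],"translation":[0,0,0],"grip":15},{"rotation":[0,0,0],"translation":[0,0,0],"grip":15},{"rotation":[0,0,0],"translation":[0,0,0],"grip":15},{"rotation":[0,0,0],"translation":[0,0,0],"grip":15},{"rotation":[0,0,0],"translation":[0,0,0],"grip":15},{"rotation":[0,0,0],"translation":[0,0,0],"grip":15},{"rotation":[0,0,0],"translation":[0,0,0],"grip":15},{"rotation":[0,0,0],"translation":[0,0,3],"grip":15},{"rotation":[0,0,0],"translation":[0,0,8],"grip":15},{"rotation":[0,0,0],"translation":[0,0,16],"grip":15},{"rotation":[0,0,0],"translation":[0,0,28],"grip":15},{"rotation":[0,0,0],"translation":[0,0,44],"grip":15},{"rotation":[0,0,0],"translation":[0,0,60],"grip":15},{"rotation":[0,0,0],"translation":[0,0,74],"grip":15},{"rotation":[0,0,0],"translation":[0,0,83],"grip":15},{"rotation":[0,0,0],"translation":[0,0,86],"grip":15},{"rotation":[0,0,0],"translation":[0,0,86],"grip":15}]'
python3 -m jog '[{"rotation":[0,0,0],"translation":[-4,-4,0],"grip":15},{"rotation":[0,0,0],"translation":[-14,-12,0],"grip":15},{"rotation":[0,0,0],"translation":[-30,-26,0],"grip":15},{"rotation":[0,0,0],"translation":[-50,-43,0],"grip":15},{"rotation":[0,0,0],"translation":[-71,-61,0],"grip":15},{"rotation":[0,0,0],"translation":[-92,-79,0],"grip":15},{"rotation":[0,0,0],"translation":[-113,-97,0],"grip":15},{"rotation":[0,0,0],"translation":[-134,-115,0],"grip":15},{"rotation":[0,0,0],"translation":[-155,-133,0],"grip":15},{"rotation":[0,0,0],"translation":[-176,-151,0],"grip":15},{"rotation":[0,0,0],"translation":[-196,-168,0],"grip":15},{"rotation":[0,0,0],"translation":[-212,-181,0],"grip":15},{"rotation":[0,0,0],"translation":[-223,-191,0],"grip":15},{"rotation":[0,0,0],"translation":[-228,-195,0],"grip":15},{"rotation":[0,0,0],"translation":[-229.5,-196.3,0],"grip":15},{"rotation":[0,0,0],"translation":[-229.5,-196.3,0],"grip":15},{"rotation":[0,0,0],"translation":[-229.5,-196.3,-20],"grip":15},{"rotation":[0,0,0],"translation":[-229.5,-196.3,-36],"grip":15},{"rotation":[0,0,0],"translation":[-229.5,-196.3,-42],"grip":15},{"rotation":[0,0,0],"translation":[-229.5,-196.3,-42],"grip":15}]'
python3 f.py
python3 - <<'E'
from h import *
p,d=imaging.camera("scene"); t,e=imaging.camera("top"); np.save("s6.npy",d); np.save("t6.npy",e)
cv2.imwrite("pics/crop6.png",np.hstack([cv2.resize(x[...,::-1],(400,400),interpolation=2) for x in (p[90:190,200:300],t[200:300,360:460])]))
E
```

```text
time: 22.1
ee_pos: [0.6586, -0.0992, 0.2457]
tcp_rot: [180.0, -0.0, 76.4]
wrist_force: [-0.5, 1.0, -1.6]
opening: 0.025
grasp_force: 49.2
time: 24.1
ee_pos: [0.4291, -0.2949, 0.2027]
tcp_rot: [-179.9, -0.0, 76.4]
wrist_force: [-0.3, 0.2, -0.5]
opening: 0.0247
grasp_force: 49.4
24.4 [-0.24  0.05 -1.25] [0.37 0.57 0.15] [ 0.4293 -0.2954  0.2042] [1.7994e+02 2.0000e-02 7.6380e+01] 0.025224853809209247
```

View pics/crop6.png

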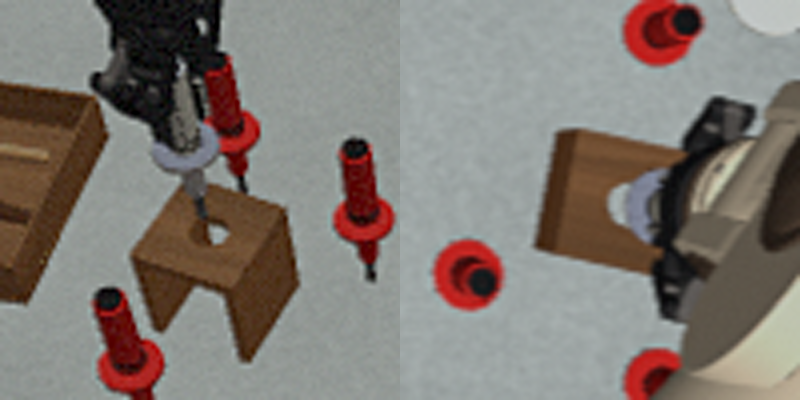

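The tip (scene crop (203,215)) is heading into the hole at (210,232), with a small correction of +2 mm in x and +1 mm in y. Lowering.

```bash
python3 -m jog '[{"rotation":[0,0,0],"translation":[2,1,0],"grip":15},{"rotation":[0,0,0],"translation":[2,1,-5],"grip":15},{"rotation":[0,0,0],"translation":[2,1,-12],"grip":15},{"rotation":[0,0,0],"translation":[2,1,-20],"grip":15},{"rotation":[0,0,0],"translation":[2,1,-28],"grip":15},{"rotation":[0,0,0],"translation":[2,1,-36],"grip":15},{"rotation":[0,0,0],"translation":[2,1,-43],"grip":15},{"rotation":[0,0,0],"translation":[2,1,-48],"grip":15},{"rotation":[0,0,0],"translation":[2,1,-52],"grip":15},{"rotation":[0,0,0],"translation":[2,1,-52],"grip":15}]'
python3 f.py
```

```text
time: 25.5
ee_pos: [0.4308, -0.2944, 0.151]
tcp_rot: [-180.0, -0.0, 76.4]
wrist_force: [0.0, -0.4, -0.4]
opening: 0.0248
grasp_force: 49.4
25.8 [-0.13 -0.34 -1.65] [0.33 0.16 0.77] [ 0.431  -0.2946  0.1517] [1.7997e+02 1.0000e-02 7.6380e+01] 0.024573539562361753
```

No contact, and the nose is in the hole. Lowering 35 mm more to just above seating.

```bash
python3 -m jog '[{"rotation":[0,0,0],"translation":[0,0,-4],"grip":15},{"rotation":[0,0,0],"translation":[0,0,-10],"grip":15},{"rotation":[0,0,0],"translation":[0,0,-17],"grip":15},{"rotation":[0,0,0],"translation":[0,0,-23],"grip":15},{"rotation":[0,0,0],"translation":[0,0,-28],"grip":15},{"rotation":[0,0,0],"translation":[0,0,-32],"grip":15},{"rotation":[0,0,0],"translation":[0,0,-34],"grip":15},{"rotation":[0,0,0],"translation":[0,0,-35],"grip":15},{"rotation":[0,0,0],"translation":[0,0,-35],"grip":15},{"rotation":[0,0,0],"translation":[0,0,-35],"grip":15}]'
python3 f.py
```

```text
time: 26.8
ee_pos: [0.4309, -0.2944, 0.1171]
tcp_rot: [180.0, 0.0, 76.4]
wrist_force: [-2.8, 3.0, 5.4]
opening: 0.0245
grasp_force: 49.7
27.1 [-3.69  2.71  6.03] [0.44 0.38 0.37] [ 0.4309 -0.2945  0.1171] [1.7999e+02 1.0000e-02 7.6370e+01] 0.02490146389672457
```

The collar is seated (about 7 N of contact). Releasing and retreating straight up.

```bash
python3 -m jog '[{"rotation":[0,0,0],"translation":[0,0,0],"grip":30},{"rotation":[0,0,0],"translation":[0,0,0],"grip":40},{"rotation":[0,0,0],"translation":[0,0,0],"grip":60},{"rotation":[0,0,0],"translation":[0,0,0],"grip":85},{"rotation":[0,0,0],"translation":[0,0,0],"grip":85},{"rotation":[0,0,0],"translation":[0,0,0],"grip":85},{"rotation":[0,0,0],"translation":[0,0,0],"grip":85},{"rotation":[0,0,0],"translation":[0,0,8],"grip":85},{"rotation":[0,0,0],"translation":[0,0,22],"grip":85},{"rotation":[0,0,0],"translation":[0,0,40],"grip":85},{"rotation":[0,0,0],"translation":[0,0,60],"grip":85},{"rotation":[0,0,0],"translation":[0,0,80],"grip":85},{"rotation":[0,0,0],"translation":[0,0,100],"grip":85},{"rotation":[0,0,0],"translation":[0,0,118],"grip":85},{"rotation":[0,0,0],"translation":[0,0,132],"grip":85},{"rotation":[0,0,0],"translation":[0,0,140],"grip":85},{"rotation":[0,0,0],"translation":[0,0,140],"grip":85},{"rotation":[0,0,0],"translation":[0,0,140],"grip":85}]'
python3 - <<'E'
from h import *
p,d=imaging.camera("scene"); t,e=imaging.camera("top")
cv2.imwrite("pics/crop7.png",np.hstack([cv2.resize(x[...,::-1],(400,400),interpolation=2) for x in (p[90:290,200:400],t[100:300,260:460])]))
P=cloud("scene",d);R=np.hypot(P[...,0]-.432,P[...,1]+.294)
for lo,hi in ((.099,.106),(.115,.14),(.14,.165),(.17,.2)):
    q=P[(R<.035)&(P[...,2]>lo)&(P[...,2]<hi)]
    print(lo,len(q),q.mean(0).round(4),q.min(0).round(4),q.max(0).round(4))
E
```

```text
time: 28.9
ee_pos: [0.431, -0.2945, 0.2563]
tcp_rot: [-180.0, -0.0, 76.4]
wrist_force: [-0.8, 0.4, -1.2]
opening: 0.085
grasp_force: 0.0
0.099 60 [ 0.4416 -0.2923  0.1008] [ 0.4129 -0.3175  0.0991] [ 0.4586 -0.2712  0.1056]
0.115 50 [ 0.4418 -0.2906  0.1273] [ 0.4268 -0.3054  0.1153] [ 0.4477 -0.2816  0.1399]
0.14 53 [ 0.4417 -0.2915  0.1528] [ 0.4314 -0.3065  0.14  ] [ 0.4471 -0.2823  0.1648]
0.17 50 [ 0.4365 -0.2941  0.1758] [ 0.4252 -0.3043  0.17  ] [ 0.4474 -0.2835  0.18  ]
```

View pics/crop7.png

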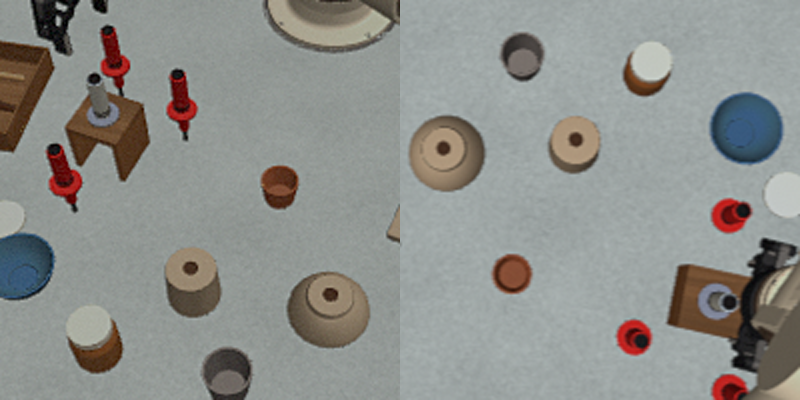

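The gauge hangs upright in the stand (scene crop (98,95), collar at z = 0.101), the gripper is clear, and everything else is unmoved. Handing in.

```bash
python3 -c "from workcell import bot; print(bot.job_done())"
```

```text
the job is handed in; nothing more can be done
None
```

I pressed the gauge about halfway (7–8 mm by force reading) for about a second each on the tile, bowl and cup marks in that order, then hung it back upright in its stand, released it and handed the job in at about 29 s.

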